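# Turn and hold the stiff spring latch of the attic lock case

## Robot

A 7-joint arm with a two-finger parallel gripper is mounted at the origin on the work surface. World frame = base frame: x ahead of the robot, y to its left, z up, the work surface at z = 0. Lengths are in m, angles in rad, forces in N, time in s.
With the tool pointing down it reaches from about 0.35 to 0.9 m from the base axis. Payload 8.1 kg.
Tool frame: the origin (TCP) lies on the centre line of the jaws, within the pads' length; the fingertips stand 17 mm ahead of it and the grasp point (between the pads) lies 2 mm behind it; z points along the fingers, y is the direction in which the jaws open and shut (so a half turn about z gives the same grasp; the last joint's range is limited). The gripper opens to 92 mm and grips with 3 to 60 N. Pads are 19 mm wide; open, the fingers measure 130 mm over their backs; the gripper's body (75 mm by 190 mm) begins 47 mm behind the grasp point.
Start: joints at [-1.278, 0.434, 0.025, 1.573, -0.012, 1.134, -0.075], TCP at [0.241, 0.577, 0.244] pointing down, gripper open.
Joint ranges: [-2.62, 2.62], [-0.44, 2.09], [-1.27, 1.32], [0.08, 2.57], [-1.32, 4.46], [0.12, 2], [-2.74, 2.74]. Speed limits (rad/s): [2.22, 2.22, 3.01, 3.01, 3.14, 3.14, 3.14].

## Interface

Orientations are given as a rotation vector (axis times angle).
In Python, from cell import arm gives the robot as it stands.
- The arm moves only by the shell command python3 -m creep 'ROWS' [FORCE]. ROWS is JSON, a list that holds one entry, the list of rows, each a list of 7 numbers: the shift along the world's x, y, z in cm, then the turn, a rotation vector about the world's x, y, z in degrees, then the opening, from -1 (shut) to 1 (fully open), so that 0 is half open. In form: [[[tx, ty, tz, ax, ay, az, jaw], ...]]. A call has 1 to 5 rows; each row is the pose to reach, as a shift and turn from the pose commanded when the call began; what a row does not reach only later rows make up. A row lasts 1/10 s, in which the tool goes at most 50 mm and 8.59 degrees, less where a joint would pass 70% of its speed; a pose out of reach is approached as far as the arm can. A call with a gripper value outside its range is refused whole. The fingers move at their own pace and stop on an object; FORCE is the grip in N (left out, the last holds). Time passes only in rows, so rows that repeat a pose let the fingers close. It gives the time, the measured TCP pose, the force and the opening at its end, in the units of the state.
- arm.observe(): the state, without advancing time (a new reading comes with each control period).
- arm.get_image(name): name is "side" or "top"; returns the picture (400x640x3 uint8, red, green, blue); there is no depth.
- arm.camera_model(name): a dict with "vfov" (degrees; the focal length in pixels is half the picture's height over the tangent of half this angle, whatever the lens; pixels are square), "cx", "cy" (the principal point, pixels), "cam_to_world" (4x4, takes a point from camera to world coordinates). Camera axes: x right, y down, z forward; pixel columns grow to the right and rows downward; lengths in m; the calibration is good to about 2 mm. A picture is of the moment at which its call begins. camera_model takes no time and is no camera call.
- arm.sign_off(): hands the job in, once; it reports no verdict.
The state is a dict: "clock": time; "joints": joint angles; "dq": joint speeds; "joint_efforts": joint torques, N m; "position": TCP position; "ee_rot": TCP orientation; "force": force on the tool from outside, world axes, zero at the start; "ft_torque": the same for the moment, N m; "width": opening from 0.0 (shut) to 1.0 (fully open).
Only numpy, scipy, OpenCV 4.12 (cv2) and the standard library are available. Lean on these libraries where they do the work, as an engineer would, in place of code of your own. Each camera call takes 0.05 s, during which the arm holds its last target.

## Task

Take the key with the rectangular head out of the bamboo stand and push it fully home into the lock on top of the steel case; its inner discs are sticky, so if it stops part-way, twist it to and fro by up to about 30 degrees, pushing lightly, to work it past them. Then turn it clockwise (seen from above) a quarter turn to its stop against the spring, so that the latch bolt is drawn back, and finish while still holding it turned there, so that I can lift the lid. Leave everything else standing where it is.

Things in the scene. Friction and masses are not known exactly. Their poses are not given: they have to be found in the camera images.
- key_bow (a point): Centre of the black rectangular plastic head of the right key: 32 mm wide (y), 34 tall (z up, away from the blade), 10 thick (x). It stands blade down in either slot of the bamboo stand. Grip the head across its thickness, with 40 N or so. The steel shoulder (26 mm wide) lies 28 mm below this point and rests on the stand. Key mass 30 to 50 g; pull it straight up 45 mm or more to clear the slot.
- key_tip (a point): Tip of the right key's blade, 66 mm below key_bow, same axes. The blade runs 38 mm up from here to the shoulder: 12 mm wide (y), 3 mm thick (x), the last 2 mm narrower; its faces and edges are alike, so it fits either way round.
- lock_mouth (a point): Centre of the top of the lock's bezel ring (30 mm across, 19 mm opening), 106 mm above the table. Axes fixed to the case: x towards the lid, z up along the lock's axis. The blade goes in with its width along x, either way round; fully home the shoulder sits on the ring, the tip 38 mm below. Keyway 13 x 4 mm; its mouth, 2 mm down, is flared by 2 mm all round. The top plug turns freely with the key.
- lock_discs (a point): Inside the lock, 18 mm below its mouth: two brass discs (tops 13 and 18.5 mm down) with the same keyway, out of line by 0.38 to 0.55 rad, the upper clockwise, the lower anticlockwise, held by friction of 0.04 N m. A key pushed straight stops on them; turned to and fro by up to 0.55 rad under a light push (5 to 10 N) it drops into each and then carries it along.
- core (a joint): Angle (rad) of the core, the lowest part of the lock, its keyway from 24 mm down; it draws the bolt. 0 at rest (keyway along the mouth's x), grows clockwise seen from above, stop at 1.57. Only a key fully home turns it; a spring returns it. Turning takes about 0.2 N m. Play and the grip's give let it lag the key by some 0.15 rad, so turn the key about 0.2 rad past the quarter, onto the stop.
- lockcase: Grey steel case 220 (x) x 300 (y) x 84 mm, fixed; origin under its centre, x towards the hinges. On its front ledge a dark latch case 64 x 60 mm rises 18 mm above the ledge and carries the lock, 73 mm from the origin along -x; the latch's bolt reaches into a keeper on the lid.
- stand: Bamboo desk stand, 190 mm long (y), 62 mm deep (x), 54 mm high, with a low groove along its -x side; origin at the centre of its underside. Two slots 90 mm apart along y, blade width along y. Fixed.
- round_key: Another key with a round black head 28 mm across, in the other slot; it belongs elsewhere. Origin at its shoulder, on the stand's top.
- king: Maple chess king, 97 mm tall, base 36 mm across; origin under its base. To be left alone.
- barricade_a: Grey plastic model barricade 56 x 24 x 34 mm; origin under its centre. To be left alone.
- barricade_b: The second barricade, same as the first. To be left alone.
- mug: Empty white ceramic mug, 80 mm across, 92 mm tall; origin under its centre. To be left alone.
- plinth: Grey resin statue plinth, 70 x 70 x 56 mm; origin under its centre. To be left alone.
- dispenser: Push dispenser for small magnets, white, 104 mm tall, foot 52 mm across; origin under its centre. To be left alone.
Things that resemble listed ones, but are neither listed nor needed, are in the scene too. Leave any green or orange look-alike of the part that bears key_bow alone.

How it is judged:
By the outcome, as a careful person would: the job done as asked, in the order asked, and still so for the second after the job is handed in, while the arm keeps its last pose, push and grip.
It also fails if it takes over 64 s, if anything falls off the work surface, if the arm or the gripper's body presses on something with over 40 N, if the wrist force passes 120 N, or if a joint passes its speed limit or range.

## Working session

There is one attempt and no reset: what is moved stays moved. The work goes in short steps, Python scripts to look and compute and a shell command to move; the robot and the scene stay as the last step left them, time stands still between calls to the robot, and variables do not carry over. Pictures are saved under pics/ and viewed, and the job is handed in when it is done.

```bash
mkdir -p pics; ls
python3 - <<'E'
from cell import arm
import cv2
print(arm.observe())
for n in("side","top"):
    im=arm.get_image(n); cv2.imwrite(f"pics/{n}0.png",im[:,:,::-1]); m=arm.camera_model(n); print(n,m)
E
```

```text
pics
{'clock': 0.0, 'joints': array([-1.27758456,  0.43523998,  0.02500559,  1.57410566, -0.01161153,
        1.13399729, -0.07509681]), 'dq': array([-0.00129717, -0.00014101, -0.00145036, -0.00061877, -0.00064278,
        0.00107998,  0.00061904]), 'joint_efforts': array([ 7.83546857e-04, -6.67857957e+01,  9.85439681e-01, -3.14463401e+01,
       -6.04819693e-02,  4.26864345e-02,  1.39133017e-04]), 'position': array([0.24084951, 0.57619803, 0.24293146]), 'ee_rot': array([-6.17811604e-01, -3.08007317e+00,  2.50705156e-03]), 'force': array([-0.42925776,  1.1279613 ,  0.29657749]), 'ft_torque': array([ 0.00150079, -0.00504874,  0.05277933]), 'width': 0.9993074717258508}
side {'vfov': 48.83119408739807, 'cx': 320.9635853647175, 'cy': 200.922854198008, 'cam_to_world': array([[-0.99733372, -0.02679063,  0.06788015,  0.43689788],
       [-0.07159225,  0.53945883, -0.83896288,  0.95722909],
       [-0.0141422 , -0.84158567, -0.53993848,  0.68709588],
       [ 0.        ,  0.        ,  0.        ,  1.        ]])}
top {'vfov': 47.54093075631389, 'cx': 317.38117664694363, 'cy': 194.33521633716637, 'cam_to_world': array([[-3.34464161e-03, -9.84309516e-01,  1.76418789e-01,
         3.08639423e-01],
       [-9.99758108e-01, -5.43623074e-04, -2.19870341e-02,
         2.01181620e-02],
       [ 2.17379522e-02, -1.76449654e-01, -9.84069602e-01,
         1.38830845e+00],
       [ 0.00000000e+00,  0.00000000e+00,  0.00000000e+00,
         1.00000000e+00]])}
```

View pics/side0.png

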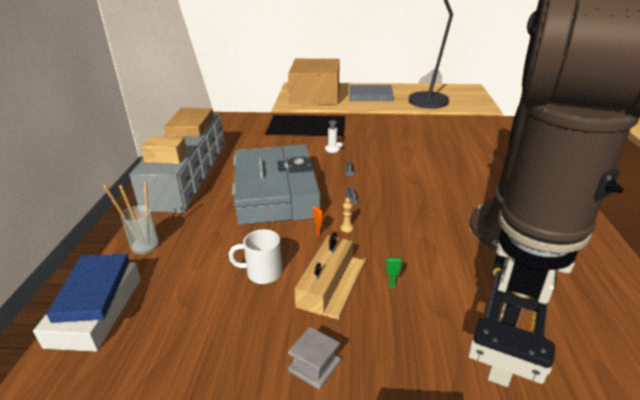

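View pics/top0.png

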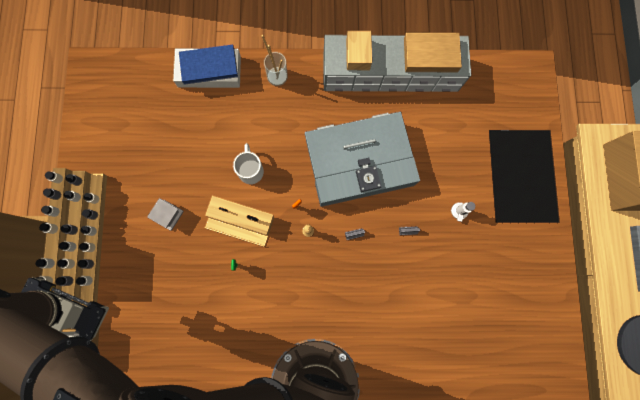

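Now the enlarged crops of the stand and the lock.

Run:
```python
import cv2,numpy as np
s=cv2.imread("pics/side0.png");t=cv2.imread("pics/top0.png")
def crop(im,x,y,w,h,k): return cv2.resize(im[y:y+h,x:x+w],None,fx=k,fy=k,interpolation=cv2.INTER_CUBIC)
cv2.imwrite("pics/c1.png",crop(s,285,200,100,75*4//3,6)[:600])
cv2.imwrite("pics/c2.png",crop(t,195,185,90,70,8))
cv2.imwrite("pics/c3.png",crop(t,335,145,70,60,10))
cv2.imwrite("pics/c4.png",crop(s,225,135,110,95,6))
```

```text
(no output)
```

View pics/c1.png

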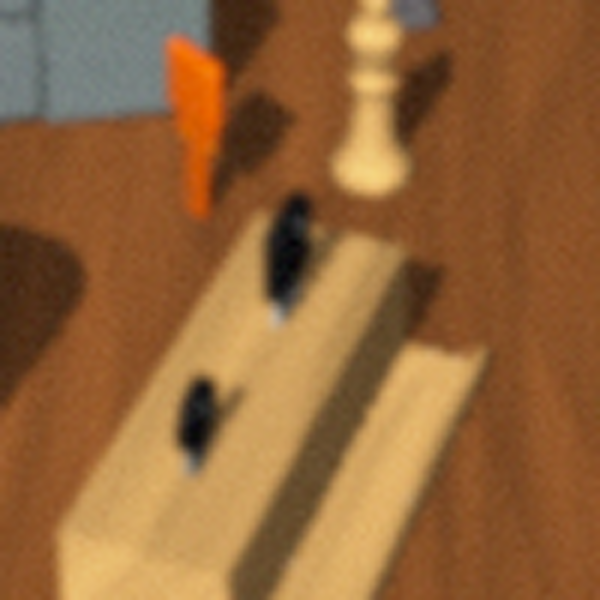

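View pics/c2.png

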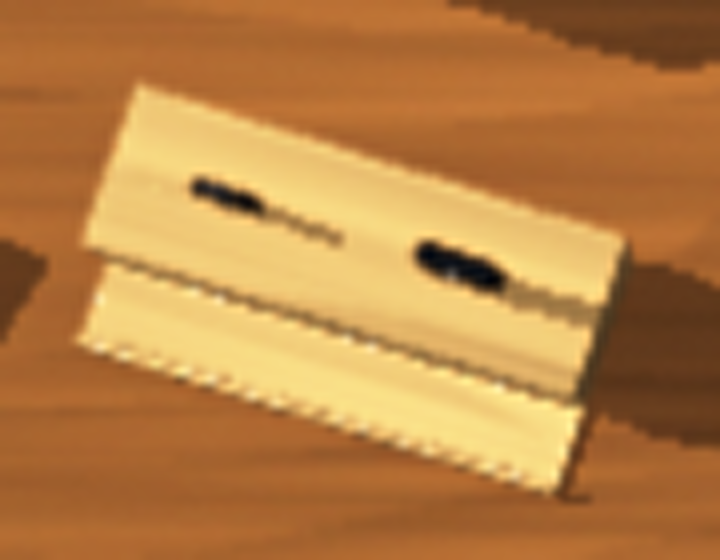

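View pics/c3.png

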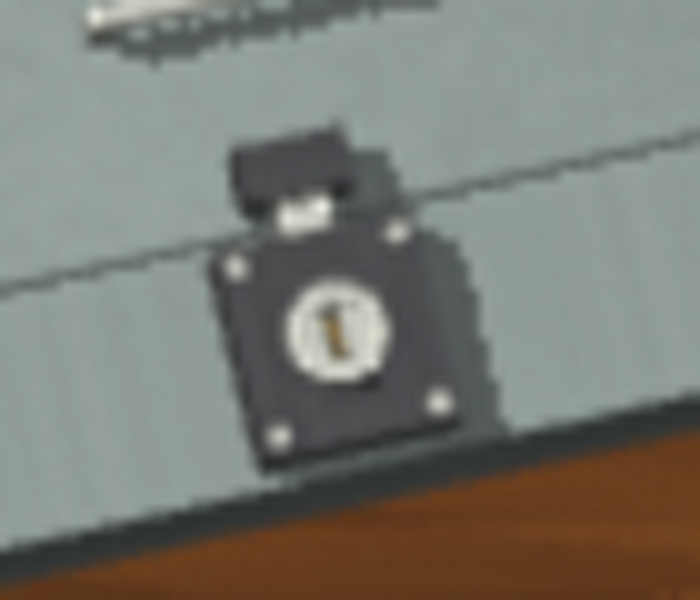

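View pics/c4.png

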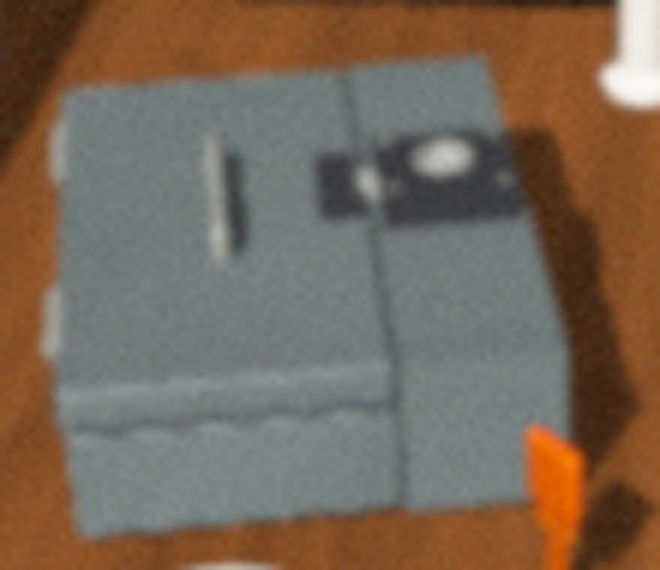

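The keys: the far/right one at side (333,242) / top (252,218) and the near/left one at side (318,269) / top (223,211). The far one looks larger and squarer. I'll check this by measuring widths.

```bash
cat > h.py <<'E'
import numpy as np,cv2
from cell import arm
M={n:arm.camera_model(n) for n in("side","top")}
def ray(n,u,v):
    m=M[n];f=200/np.tan(np.radians(m["vfov"]/2));T=m["cam_to_world"]
    d=T[:3,:3]@np.array([(u-m["cx"])/f,(v-m["cy"])/f,1.]);return T[:3,3],d/np.linalg.norm(d)
def onz(n,u,v,z):
    o,d=ray(n,u,v);return o+d*(z-o[2])/d[2]
def proj(n,P):
    m=M[n];f=200/np.tan(np.radians(m["vfov"]/2));T=m["cam_to_world"]
    c=T[:3,:3].T@(np.asarray(P)-T[:3,3]);return np.array([c[0]/c[2]*f+m["cx"],c[1]/c[2]*f+m["cy"]])
def tri(a,b):
    (o1,d1),(o2,d2)=ray("side",*a),ray("top",*b)
    s=np.linalg.lstsq(np.c_[d1,-d2],o2-o1,rcond=None)[0]
    p,q=o1+s[0]*d1,o2+s[1]*d2
    return (p+q)/2,np.linalg.norm(p-q)
def blob(im,box,thr):
    x,y,w,h=box;g=im[y:y+h,x:x+w].max(2)
    k=8;g=cv2.resize(g,None,fx=k,fy=k,interpolation=cv2.INTER_CUBIC)
    m=(g<thr).astype(np.uint8)
    out=[]
    for c in cv2.findContours(m,0,1)[0]:
        if cv2.contourArea(c)>400:
            r=cv2.minAreaRect(c);P=(c[:,0,:]+.5)/k-.5+[x,y]
            mm=cv2.moments(c);cen=np.array([mm["m10"]/mm["m00"],mm["m01"]/mm["m00"]]);cen=(cen+.5)/k-.5+[x,y]
            out.append((cen,P,mm["m00"]/k/k))
    return out
E
python3 - <<'E'
from h import *
np.set_printoptions(precision=4,suppress=True)
s=cv2.imread("pics/side0.png");t=cv2.imread("pics/top0.png")
S=blob(s,(310,228,40,52),70);T=blob(t,(212,200,55,28),70)
for n,B in(("s",S),("t",T)):
    for c,P,a in B: print(n,c,"area",a,"min",P.min(0),"max",P.max(0),cv2.minAreaRect(P.astype(np.float32)))
for c1 in S:
  for c2 in T: print(tri(c1[0],c2[0]))
for c,P,a in T:
  W=np.array([onz("top",*p,.095)[:2] for p in P]); print("W",cv2.minAreaRect((W*1000).astype(np.float32)))
# stand top corners from top crop: (140,88),(625,238),(578,403),(85,247)
for u,v in[(140,88),(625,238),(578,403),(85,247)]:
  print(onz("top",195+u/8-.5,185+v/8-.5,.054))
E
```

```text
s [317.5859 269.3385] area 45.3671875 min [314.8125 263.3125] max [320.1875 275.4375] ((317.6723937988281, 269.3240966796875), (4.995726108551025, 12.217164039611816), 7.431407928466797)
s [332.7345 240.9157] area 85.9296875 min [329.4375 232.0625] max [336.1875 249.9375] ((332.8125, 241.0), (17.875, 6.75), 90.0)
t [252.1383 217.9447] area 25.8046875 min [246.9375 215.1875] max [257.3125 220.6875] ((252.1209716796875, 217.95797729492188), (11.037243843078613, 2.9141626358032227), 19.29004669189453)
t [223.1803 209.1731] area 9.0390625 min [219.0625 207.4375] max [226.9375 210.8125] ((223.01885986328125, 209.12765502929688), (8.33757495880127, 1.518203854560852), 17.52556800842285)
(array([0.4966, 0.1892, 0.0029]), np.float64(0.026096535673215914))
(array([0.5014, 0.2655, 0.0723]), np.float64(0.00184093732078595))
(array([0.4743, 0.1796, 0.0814]), np.float64(0.0014573494342565213))
(array([0.4809, 0.2531, 0.1404]), np.float64(0.019189141007685612))
W ((471.7928771972656, 178.03793334960938), (31.74604606628418, 8.3154935836792), 70.65556335449219)
W ((497.3013610839844, 261.7143249511719), (24.066011428833008, 4.34389591217041), 72.40694427490234)
[0.5442 0.3033 0.054 ]
[0.488  0.1228 0.054 ]
[0.427  0.1392 0.054 ]
[0.4847 0.3212 0.054 ]
```

The right key measures 31.7 x 8.3 mm with its centre at z 0.081, so it has the rectangular head. The other measures about 24 mm with its centre at 0.072, which makes it the round key. Next, the lock.

Run:
```python
from h import *
np.set_printoptions(precision=4,suppress=True)
s=cv2.imread("pics/side0.png");t=cv2.imread("pics/top0.png")
def bright(im,box,thr):
    x,y,w,h=box;g=im[y:y+h,x:x+w].min(2);k=8
    g=cv2.resize(g,None,fx=k,fy=k,interpolation=cv2.INTER_CUBIC)
    for c in cv2.findContours((g>thr).astype(np.uint8),0,1)[0]:
        if cv2.contourArea(c)>600:
            e=cv2.fitEllipse(c);print(np.array(e[0])/k-.44+[x,y],np.array(e[1])/k,e[2]);yield np.array(e[0])/k-.44+[x,y]
for thr in(130,160):
  print(thr);S=list(bright(s,(288,153,22,16),thr));T=list(bright(t,(360,168,18,18),thr))
  for a in S:
    for b in T: print(tri(a,b),onz("top",*b,.106))
# dark plate corners in top crop, z .102
C=[(215,262),(410,213),(462,425),(262,473)]
W=np.array([onz("top",335+u/10-.45,145+v/10-.45,.102)[:2] for u,v in C]);print(W,W.mean(0))
L=[(0,293),(215,243),(420,193),(700,137)]
L=np.array([onz("top",335+u/10-.45,145+v/10-.45,.084)[:2] for u,v in L]);print("seam yaw",np.degrees(np.arctan2(*(L[-1]-L[0])[::-1])),np.degrees(np.arctan2(*(L[2]-L[0])[::-1])))
for a,b in((0,1),(3,2),(0,3),(1,2)): print(np.degrees(np.arctan2(*(W[b]-W[a])[::-1])),np.linalg.norm(W[b]-W[a]))
sc=[(237,268),(398,230),(440,401),(280,437)]
W=np.array([onz("top",335+u/10-.45,145+v/10-.45,.102)[:2] for u,v in sc])
for a,b in((0,1),(3,2),(0,3),(1,2)): print("screw",np.degrees(np.arctan2(*(W[b]-W[a])[::-1])))
print("front edge",np.degrees(np.arctan2(*(onz("top",419,188,.05)-onz("top",319,203,.05))[:2][::-1])))
```

```text
130
[298.6063 160.7208] [5.4413 8.4386] 79.653564453125
[368.2262 177.6654] [ 9.8474 10.2446] 103.23515319824219
(array([ 0.5885, -0.1561,  0.1049]), np.float64(0.0012308869496499195)) [ 0.5876 -0.156   0.106 ]
160
[298.6768 160.7624] [3.7928 6.071 ] 77.72056579589844
[368.223 177.744] [9.124  9.5718] 106.2459487915039
(array([ 0.5883, -0.1561,  0.1048]), np.float64(0.0012384718376175859)) [ 0.5874 -0.156   0.106 ]
[[ 0.6091 -0.1215]
 [ 0.6238 -0.1788]
 [ 0.5608 -0.1922]
 [ 0.5466 -0.1339]] [ 0.5851 -0.1566]
seam yaw -77.09843615878204 -76.25661695638819
-75.55193580388006 0.059197773283664684
-76.34340461520735 0.06003622896610722
-168.72636218565907 0.06368574841512656
-167.9466430142289 0.06447363123055853
screw -76.39500224218258
screw -77.13754885454267
screw -167.07131209308952
screw -167.8952949908994
front edge -81.36520389678772
```

Run:
```python
import cv2
t=cv2.imread("pics/top0.png")
cv2.imwrite("pics/c5.png",cv2.resize(t[105:215,295:430],None,fx=5.5,fy=5.5,interpolation=cv2.INTER_CUBIC))
```

```text
(no output)
```

View pics/c5.png

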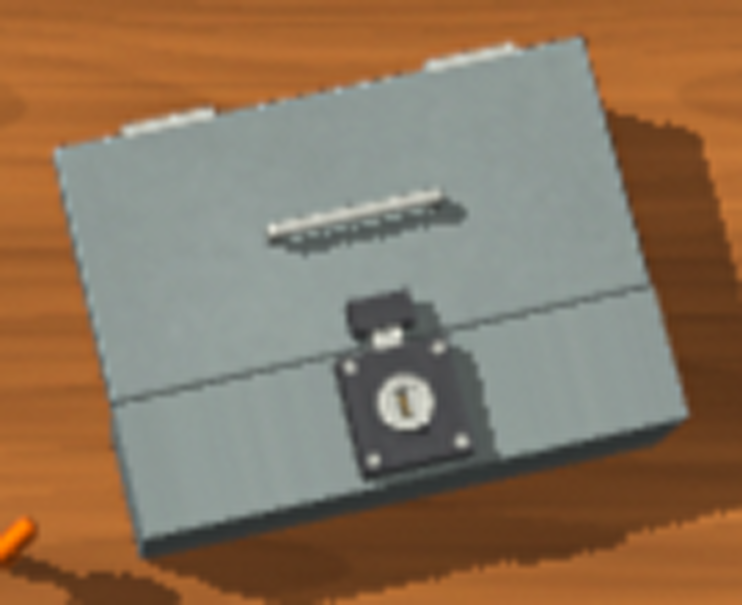

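```bash
python3 -m creep '[[[2,-3.3,0,0,0,8,1],[4,-6.6,0,0,0,16,1],[6,-9.9,0,0,0,24,1],[8,-13.2,0,0,0,32,0.5],[10,-16.5,0,0,0,40,0.3]]]' 40
cat > st.py <<'E'
from h import *
from scipy.spatial.transform import Rotation as R
np.set_printoptions(precision=4,suppress=True)
def st():
    o=arm.observe();Rm=R.from_rotvec(o["ee_rot"]).as_matrix()
    print("t",round(o["clock"],2),"p",o["position"],"ytool",round(np.degrees(np.arctan2(Rm[1,1],Rm[0,1])),2),"z",Rm[:,2],"F",o["force"],"T",o["ft_torque"],"w",round(o["width"],4),"q",o["joints"])
    return o,Rm
if __name__=="__main__": st()
E
python3 st.py
```

```text
clock: 0.6
position: [0.3415, 0.41, 0.2434]
ee_rot: [0.482, -3.104, 0.001]
force: [0.6, -0.5, -0.4]
width: 0.876
t 0.6 p [0.3415 0.41   0.2434] ytool 107.65 z [-0.0003 -0.0006 -1.    ] F [ 0.5724 -0.4557 -0.4269] T [ 0.0585 -0.0753  0.0492] w 0.8759 q [-0.9146  0.2919 -0.0791  1.7903  0.0261  1.0611  0.8758]
```

```bash
python3 -m creep '[[[2.2,-3.8,-0.5,0,0,8,0.2],[4.4,-7.6,-1,0,0,16,0],[6.6,-11.4,-2,0,0,24,0],[8.8,-15.2,-3,0,0,32,0],[11,-19,-4,0,0,40,0]]]'; python3 -m creep '[[[1,-1.7,-1,0,0,8,0],[2.2,-3.9,-2,0,0,15,0],[2.2,-3.9,-4,0,0,15,0],[2.2,-3.9,-6,0,0,15,0],[2.2,-3.9,-6,0,0,15,0]]]'; python3 st.py
python3 - <<'E'
from h import *
for n in("side","top"): cv2.imwrite(f"pics/{n}1.png",arm.get_image(n)[:,:,::-1])
s=cv2.imread("pics/side1.png");t=cv2.imread("pics/top1.png")
a=cv2.resize(s[180:330,270:420],(450,450),interpolation=2);b=cv2.resize(t[150:270,190:310],(450,450)[:2],interpolation=2)
cv2.imwrite("pics/d1.png",np.hstack([a,b])[:, :800])
E
```

```text
clock: 1.1
position: [0.4505, 0.2218, 0.2038]
ee_rot: [1.505, -2.757, -0.0]
force: [0.8, -0.3, 0.1]
width: 0.51
clock: 1.6
position: [0.4704, 0.1834, 0.1419]
ee_rot: [1.842, -2.539, -0.002]
force: [0.2, -0.5, 0.0]
width: 0.5
t 1.6 p [0.4704 0.1834 0.1419] ytool 161.91 z [-0.0044 -0.002  -1.    ] F [ 0.1866 -0.4588  0.0467] T [ 0.0654  0.1669 -0.0002] w 0.5 q [-0.3771  0.3677 -0.129   1.9725  0.0634  0.8101  2.2843]
```

View pics/d1.png

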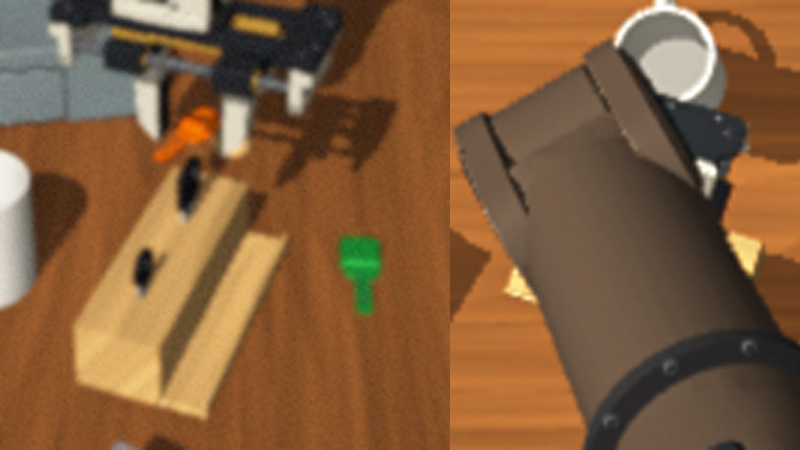

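View pics/side1.png

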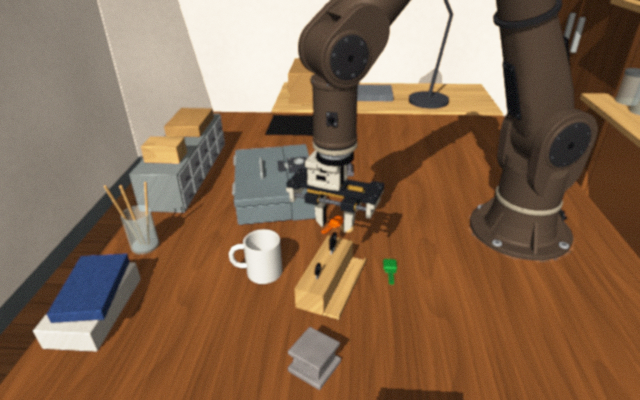

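View pics/top1.png

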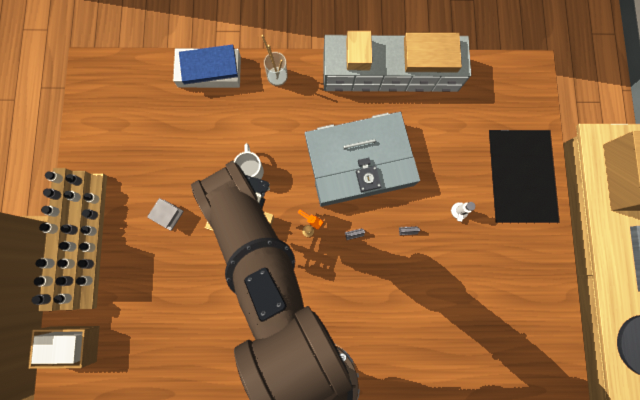

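The orange look-alike, which stood free on its tip, has toppled by itself. I was over 10 cm away and the wrist force never moved. It now lies near the king at top (312,222). The jaws straddle the rectangular key at side (333,242).

```bash
python3 st.py
python3 - <<'E'
from h import *
s=cv2.imread("pics/side1.png")
for c,P,a in blob(s,(322,228,24,26),70): print(c,a,onz("side",*c,.082))
E
```

```text
t 1.7 p [0.4718 0.1846 0.1443] ytool 161.95 z [-0.001  -0.0004 -1.    ] F [0.2578 0.7729 0.1062] T [0.1122 0.1178 0.0152] w 0.5035 q [-0.3777  0.365  -0.1292  1.9693  0.0632  0.8122  2.2845]
[332.74220031 240.87894729] 85.765625 [0.47495911 0.18010191 0.082     ]
```

```bash
python3 -m creep '[[[0.25,-0.45,-1,0,0,0.5,0],[0.25,-0.45,-2.5,0,0,0.5,0],[0.25,-0.45,-4,0,0,0.5,0],[0.25,-0.45,-5.5,0,0,0.5,0],[0.25,-0.45,-6.4,0,0,0.5,0]]]' 40;  python3 -m creep '[[[0,0,0,0,0,0,0],[0,0,0,0,0,0,-0.5],[0,0,0,0,0,0,-0.8],[0,0,0,0,0,0,-0.8],[0,0,0,0,0,0,-0.8]]]' 40; python3 st.py
python3 - <<'E'
from h import *
cv2.imwrite("pics/s2.png",arm.get_image("side")[:,:,::-1])
s=cv2.imread("pics/s2.png");cv2.imwrite("pics/d2.png",cv2.resize(s[170:320,270:420],(600,600),interpolation=2))
E
```

```text
clock: 2.2
position: [0.4746, 0.1798, 0.0796]
ee_rot: [1.857, -2.534, 0.0]
force: [-0.3, 0.9, -0.5]
width: 0.499
clock: 2.7
position: [0.4748, 0.1802, 0.0807]
ee_rot: [-1.856, 2.534, -0.0]
force: [-0.1, -0.3, 0.2]
width: 0.2
t 2.7 p [0.4748 0.1802 0.0807] ytool 162.44 z [ 0.0008  0.0004 -1.    ] F [-0.0872 -0.3463  0.2073] T [0.0732 0.1106 0.003 ] w 0.1995 q [-0.3766  0.4582 -0.1203  2.0255  0.0866  0.6616  2.2821]
```

View pics/d2.png

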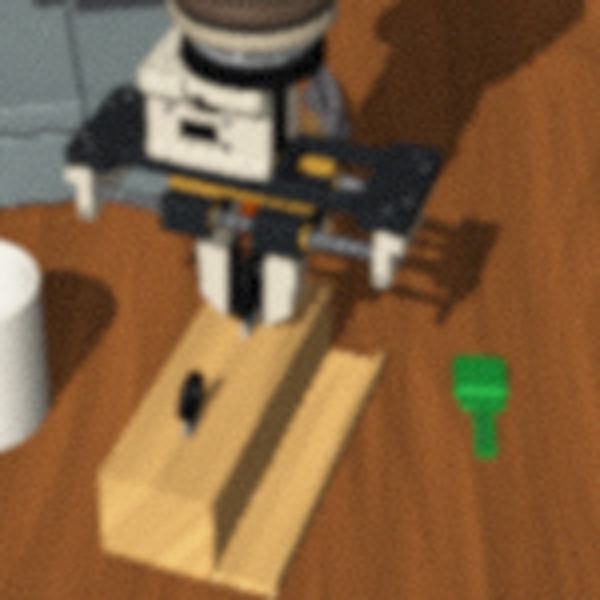

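The fingers straddle the black head, centred, and its steel shoulder shows below them. I'll close the jaws.

```bash
python3 -m creep '[[[0,0,0,0,0,0,-1],[0,0,0,0,0,0,-1],[0,0,0,0,0,0,-1],[0,0,0,0,0,0,-1],[0,0,0,0,0,0,-1]]]' 40; python3 st.py;  python3 -m creep '[[[0,0,0.5,0,0,0,-1],[0,0,1.5,0,0,0,-1],[0,0,3,0,0,0,-1],[0,0,5,0,0,0,-1],[0,0,7,0,0,0,-1]]]' 40; python3 -m creep '[[[0,0,3,0,0,0,-1],[0,0,5,0,0,0,-1],[0,0,5,0,0,0,-1],[0,0,5,0,0,0,-1]]]'; python3 st.py
python3 - <<'E'
from h import *
cv2.imwrite("pics/s3.png",arm.get_image("side")[:,:,::-1])
s=cv2.imread("pics/s3.png");cv2.imwrite("pics/d3.png",cv2.resize(s[130:280,270:420],(600,600),interpolation=2))
E
```

```text
clock: 3.25
position: [0.4747, 0.1801, 0.0804]
ee_rot: [-1.856, 2.534, -0.0]
force: [0.0, -0.5, 4.9]
width: 0.101
t 3.25 p [0.4747 0.1801 0.0804] ytool 162.43 z [ 0.0003  0.0001 -1.    ] F [ 0.0198 -0.5043  4.8744] T [-0.0314  0.2621 -0.0067] w 0.1006 q [-0.3767  0.4588 -0.1202  2.0257  0.0866  0.6616  2.282 ]
clock: 3.75
position: [0.4741, 0.18, 0.1514]
ee_rot: [1.856, -2.534, -0.001]
force: [0.5, -0.4, -0.4]
width: 0.105
clock: 4.15
position: [0.4744, 0.1801, 0.2007]
ee_rot: [-1.856, 2.534, -0.0]
force: [-0.2, -0.2, -1.6]
width: 0.108
t 4.15 p [0.4744 0.1801 0.2007] ytool 162.44 z [ 0.0006  0.0004 -1.    ] F [-0.1502 -0.2441 -1.5617] T [ 0.0674  0.0333 -0.0581] w 0.1075 q [-0.3614  0.2961 -0.1337  1.9041  0.048   0.9437  2.3176]
```

View pics/d3.png

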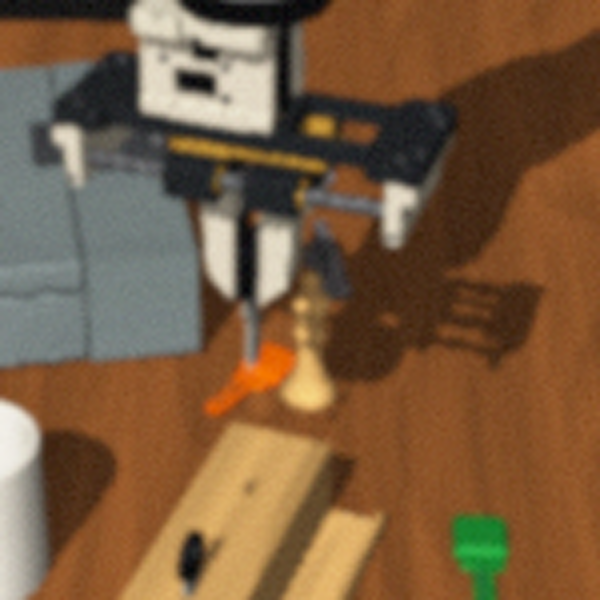

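The key is held. Its tip is at side about (332,220), the king stands, and the slot is empty. I'll check the tip against the prediction and refine the case yaw.

Run:
```python
from h import *
print(proj("side",(0.4744,0.1801,0.2007-.0624-.002)), "seen 332.4,220.4")
def e(z,*p):
    W=[onz("top",295+u/5.5-.4,105+v/5.5-.4,z)[:2] for u,v in p];d=W[1]-W[0];return np.degrees(np.arctan2(d[1],d[0]))
print("seam",e(.084,(115,403),(648,285))+90,"back",e(.084,(62,150),(583,38))+90,"left",e(.084,(142,542),(58,150)),"right",e(.084,(687,412),(583,38)),"front",e(.084,(142,542),(687,412))+90)
t=cv2.imread("pics/top0.png")
g=cv2.cvtColor(cv2.resize(t[105:215,295:430],None,fx=5.5,fy=5.5,interpolation=2),6)
# seam: dark line minimum per column
pts=[]
for u in list(range(130,320,4))+list(range(520,640,4)):
    v0=403-(u-115)*118/533; r=np.arange(int(v0)-10,int(v0)+11); pts.append((u,r[np.argmin(g[r,u])]))
W=np.array([onz("top",295+u/5.5-.4,105+v/5.5-.4,.084)[:2] for u,v in pts],np.float32)
l=cv2.fitLine(W,cv2.DIST_HUBER,0,.01,.01).ravel();print("seamfit",np.degrees(np.arctan2(l[1],l[0])))
```

```text
[333.0081526  220.96711077] seen 332.4,220.4
seam 12.82156996019792 back 12.830976279257243 left 11.707039923991463 right 12.972552399713079 front 13.563738241995779
seamfit -77.2541
```

```bash
python3 -m creep '[[[1.3,-4,0.4,0,0,-8,-1],[2.6,-8,0.8,0,0,-16,-1],[3.9,-12,1,0,0,-24,-1],[5.2,-16,1,0,0,-32,-1],[6.5,-20,1,0,0,-40,-1]]]'; python3 -m creep '[[[1.3,-4,0,0,0,-8,-1],[2.6,-8,0,0,0,-16,-1],[4,-11.4,0,0,0,-19.7,-1],[4.8,-13.6,0,0,0,-19.7,-1],[4.8,-13.6,0,0,0,-19.7,-1]]]';python3 -m creep '[[[0,0,0,0,0,0,-1],[0,0,0,0,0,0,-1]]]'; python3 st.py
python3 - <<'E'
from h import *
for n in("side","top"): cv2.imwrite(f"pics/{n}4.png",arm.get_image(n)[:,:,::-1])
s=cv2.imread("pics/side4.png");t=cv2.imread("pics/top4.png")
a=cv2.resize(s[85:185,250:350],(400,400),interpolation=2);b=cv2.resize(t[120:220,315:415],(400,400),interpolation=2)
cv2.imwrite("pics/d4.png",np.hstack([a,b]))
E
```

```text
clock: 4.7
position: [0.5391, -0.0216, 0.2092]
ee_rot: [0.869, -3.017, -0.001]
force: [0.9, 0.4, 0.3]
width: 0.104
clock: 5.2
position: [0.587, -0.1602, 0.2087]
ee_rot: [0.34, -3.121, 0.003]
force: [-0.1, 0.2, -0.6]
width: 0.106
clock: 5.4
position: [0.587, -0.1543, 0.2094]
ee_rot: [0.351, -3.12, -0.002]
force: [-0.0, -0.0, -0.9]
width: 0.107
t 5.4 p [ 0.587  -0.1543  0.2094] ytool 102.83 z [-0.0016  0.0012 -1.    ] F [-0.034  -0.0135 -0.8802] T [0.0892 0.0082 0.0622] w 0.1071 q [ 0.0206  0.4367  0.2122  1.6746 -0.1042  1.0432  2.061 ]
```

View pics/d4.png

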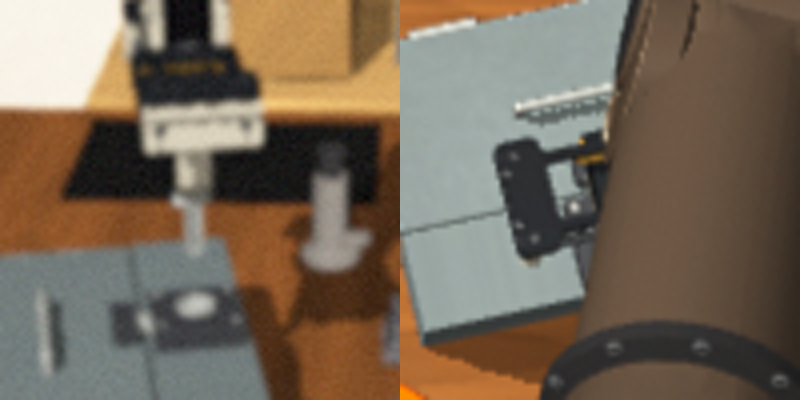

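Run:
```python
from h import *
s=cv2.imread("pics/side4.png")
cv2.imwrite("pics/d5.png",cv2.resize(s[120:170,270:330],(720,600),interpolation=2))
print("pred tip",proj("side",(0.587,-.1555,.145)),"lock onz",onz("side",298.62,160.73,.106), "tip seen", onz("side",298.1,147.6,.145))
```

```text
pred tip [298.73816471 148.15972021] lock onz [ 0.5888213  -0.15426552  0.106     ] tip seen [ 0.58920677 -0.15899331  0.145     ]
```

View pics/d5.png

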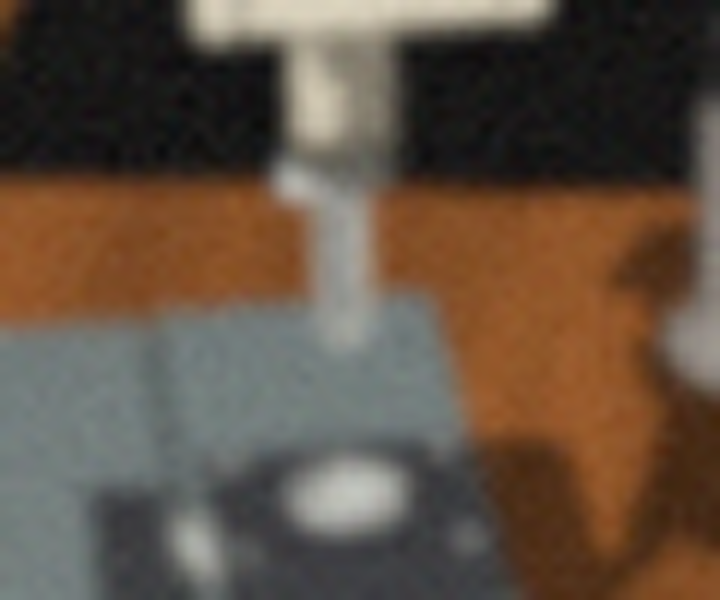

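```bash
python3 st.py
```

```text
t 5.5 p [ 0.5873 -0.1543  0.2099] ytool 102.85 z [-0.0007  0.0009 -1.    ] F [-0.3914 -0.2    -0.1384] T [0.0335 0.0176 0.0161] w 0.1043 q [ 0.0203  0.4361  0.2125  1.6742 -0.1041  1.0432  2.0612]
```

```bash
python3 -m creep '[[[0.05,-0.1,-1,0,0,0,-1],[0.05,-0.1,-2,0,0,0,-1],[0.05,-0.1,-3,0,0,0,-1],[0.05,-0.1,-3.6,0,0,0,-1],[0.05,-0.1,-3.6,0,0,0,-1]]]'; python3 st.py
python3 - <<'E'
from h import *
s=arm.get_image("side")[:,:,::-1];cv2.imwrite("pics/s6.png",s)
cv2.imwrite("pics/d6.png",cv2.resize(s[130:180,270:330],(720,600),interpolation=2))
E
```

```text
clock: 6.0
position: [0.5872, -0.1567, 0.1728]
ee_rot: [0.348, -3.12, -0.001]
force: [-0.6, 0.3, -0.2]
width: 0.109
t 6.0 p [ 0.5872 -0.1567  0.1728] ytool 102.73 z [-0.0024  0.0004 -1.    ] F [-0.5802  0.2946 -0.1808] T [ 0.08   -0.0001 -0.0087] w 0.109 q [ 0.0294  0.4745  0.2059  1.7136 -0.1136  0.9675  2.071 ]
```

View pics/d6.png

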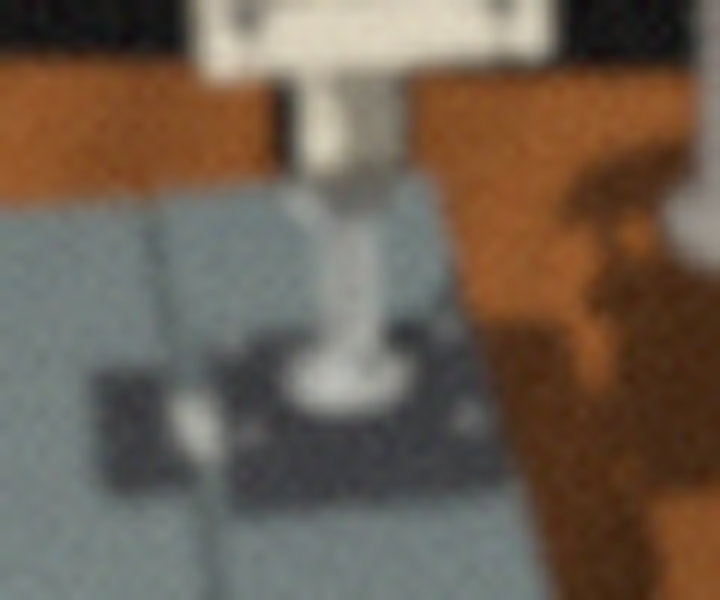

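The blade is centred over the bezel (crop x 352 against 350). I'll descend gently.

```bash
python3 st.py|cut -c1-120; python3 -m creep '[[[0,0,-0.3,0,0,0,-1],[0,0,-0.6,0,0,0,-1],[0,0,-0.9,0,0,0,-1],[0,0,-0.9,0,0,0,-1]]]'; python3 st.py
```

```text
t 6.05 p [ 0.5877 -0.1569  0.1736] ytool 102.73 z [-0.0012  0.0002 -1.    ] F [ 0.0585  0.0323 -0.5648] T [-0.0159  0.00
clock: 6.45
position: [0.5878, -0.1569, 0.1648]
ee_rot: [0.348, -3.122, -0.0]
force: [0.0, -0.3, -0.6]
width: 0.105
t 6.45 p [ 0.5878 -0.1569  0.1648] ytool 102.74 z [-0.0005  0.0001 -1.    ] F [ 0.0117 -0.2503 -0.5848] T [ 0.0739 -0.0075 -0.0298] w 0.1047 q [ 0.031   0.4828  0.204   1.722  -0.116   0.9491  2.0731]
```

```bash
python3 -m creep '[[[0,0,-0.2,0,0,0,-1],[0,0,-0.4,0,0,0,-1],[0,0,-0.4,0,0,0,-1]]]'; python3 st.py;python3 -m creep '[[[0,0,-0.2,0,0,0,-1],[0,0,-0.4,0,0,0,-1],[0,0,-0.4,0,0,0,-1]]]'; python3 st.py
```

```text
clock: 6.75
position: [0.5879, -0.1567, 0.1609]
ee_rot: [0.349, -3.122, -0.001]
force: [-0.2, 0.8, -1.8]
width: 0.105
t 6.75 p [ 0.5879 -0.1567  0.1609] ytool 102.75 z [-0.0004  0.0003 -1.    ] F [-0.1874  0.795  -1.7672] T [ 0.3276 -0.0057  0.0318] w 0.1052 q [ 0.0317  0.487   0.2028  1.726  -0.1172  0.9409  2.074 ]
clock: 7.05
position: [0.5881, -0.1567, 0.1571]
ee_rot: [-0.349, 3.122, 0.001]
force: [-0.3, 2.0, 1.3]
width: 0.108
t 7.05 p [ 0.5881 -0.1567  0.1571] ytool 102.75 z [ 0.      0.0003 -1.    ] F [-0.286   1.9779  1.2648] T [ 0.5722  0.1297 -0.022 ] w 0.1084 q [ 0.0324  0.4912  0.2018  1.7297 -0.1184  0.9326  2.0749]
```

```bash
python3 -m creep '[[[0,0.08,-0.1,0,0,0,-1],[0,0.08,-0.2,0,0,0,-1],[0,0.08,-0.2,0,0,0,-1]]]'; python3 st.py
```

```text
clock: 7.35
position: [0.5884, -0.1566, 0.1561]
ee_rot: [-0.348, 3.121, -0.001]
force: [-1.9, 1.6, 7.0]
width: 0.112
t 7.35 p [ 0.5884 -0.1566  0.1561] ytool 102.72 z [ 0.0012 -0.0005 -1.    ] F [-1.8714  1.6086  6.9772] T [0.3076 0.5672 0.0398] w 0.1119 q [ 0.0317  0.492   0.202   1.7313 -0.1184  0.9288  2.074 ]
```

The key rests on the upper disc with 7 N. I'll twist it clockwise.

```bash
python3 -m creep '[[[0,0,0,0,0,-6,-1],[0,0,0,0,0,-12,-1],[0,0,-0.05,0,0,-18,-1],[0,0,-0.1,0,0,-23,-1],[0,0,-0.1,0,0,-27,-1]]]'; python3 st.py;  python3 -m creep '[[[0,0,0,0,0,-2,-1],[0,0,0,0,0,-4,-1],[0,0,0,0,0,-4,-1]]]'; python3 st.py
```

```text
clock: 7.85
position: [0.5882, -0.156, 0.1542]
ee_rot: [0.395, 3.116, 0.0]
force: [1.0, 1.0, -0.4]
width: 0.108
t 7.85 p [ 0.5882 -0.156   0.1542] ytool 75.54 z [ 0.0003  0.0001 -1.    ] F [ 1.0375  1.0296 -0.3724] T [ 0.4382 -0.0579  0.0063] w 0.1079 q [-0.0528  0.5024  0.3243  1.7407 -0.1928  0.9295  1.6685]
clock: 8.15
position: [0.5881, -0.156, 0.1542]
ee_rot: [0.499, 3.102, 0.0]
force: [1.6, 1.5, -0.3]
width: 0.103
t 8.15 p [ 0.5881 -0.156   0.1542] ytool 71.72 z [ 0.0001  0.0001 -1.    ] F [ 1.575   1.4798 -0.2762] T [ 0.4866 -0.1647 -0.0291] w 0.1031 q [-0.0647  0.504   0.342   1.7418 -0.2035  0.9306  1.6119]
```

It dropped into the upper disc. I'll push on to the lower one.

```bash
python3 -m creep '[[[0,0,-0.15,0,0,0,-1],[0,0,-0.3,0,0,0,-1],[0,0,-0.3,0,0,0,-1]]]'; python3 st.py
```

```text
clock: 8.45
position: [0.5883, -0.1561, 0.1516]
ee_rot: [0.497, 3.101, 0.001]
force: [-0.4, 2.6, 4.4]
width: 0.11
t 8.45 p [ 0.5883 -0.1561  0.1516] ytool 71.77 z [ 0.0008  0.0003 -1.    ] F [-0.4287  2.6428  4.4185] T [0.6939 0.0916 0.0597] w 0.1096 q [-0.0632  0.5068  0.3403  1.7443 -0.205   0.9247  1.6141]
```

```bash
python3 -m creep '[[[0,0,-0.05,0,0,8,-1],[0,0,-0.05,0,0,16,-1],[0,0,-0.05,0,0,24,-1],[0,0,-0.05,0,0,32,-1],[0,0,-0.05,0,0,39,-1]]]'; python3 st.py;  python3 -m creep '[[[0,0,0,0,0,5,-1],[0,0,-0.05,0,0,9,-1],[0,0,-0.1,0,0,13,-1],[0,0,-0.1,0,0,17,-1]]]'; python3 st.py
```

```text
clock: 8.95
position: [0.5884, -0.1562, 0.1513]
ee_rot: [-0.575, 3.087, -0.0]
force: [0.0, 2.7, 2.6]
width: 0.108
t 8.95 p [ 0.5884 -0.1562  0.1513] ytool 111.08 z [ 0.0012  0.0001 -1.    ] F [0.0235 2.7016 2.6234] T [ 0.6452 -0.0027 -0.0555] w 0.1076 q [ 0.0604  0.4958  0.1603  1.7335 -0.0961  0.9187  2.1988]
clock: 9.35
position: [0.5883, -0.1564, 0.15]
ee_rot: [-1.02, 2.97, -0.001]
force: [0.4, 1.0, 3.7]
width: 0.106
t 9.35 p [ 0.5883 -0.1564  0.15  ] ytool 127.91 z [ 0.0009 -0.0001 -1.    ] F [0.3836 1.0185 3.6697] T [ 0.4895 -0.0251 -0.0594] w 0.106 q [ 0.1131  0.4959  0.0848  1.7298 -0.0508  0.9172  2.4511]
```

```bash
python3 -m creep '[[[0,0,-0.05,0,0,2,-1],[0,0,-0.1,0,0,4,-1],[0,0,-0.15,0,0,4,-1],[0,0,-0.2,0,0,4,-1],[0,0,-0.2,0,0,4,-1]]]'; python3 st.py
```

```text
clock: 9.85
position: [0.5881, -0.1566, 0.1477]
ee_rot: [1.118, -2.936, 0.001]
force: [0.0, -0.4, 2.6]
width: 0.106
t 9.85 p [ 0.5881 -0.1566  0.1477] ytool 131.68 z [ 0.0002 -0.0004 -1.    ] F [ 0.0028 -0.3609  2.5573] T [ 0.0867 -0.0264 -0.0178] w 0.1057 q [ 0.1248  0.4985  0.0681  1.731  -0.0406  0.9133  2.5076]
```

Both discs are passed, with the tip 22.7 mm down. I'll turn back to the rest angle and push home.

```bash
python3 -m creep '[[[0,0,0,0,0,-7,-1],[0,0,0,0,0,-14,-1],[0,0,0,0,0,-21,-1],[0,0,0,0,0,-28.5,-1],[0,0,0,0,0,-28.5,-1]]]'; python3 st.py;python3 -m creep '[[[0,0,-0.15,0,0,0,-1],[0,0,-0.3,0,0,0,-1],[0,0,-0.4,0,0,0,-1],[0,0,-0.4,0,0,0,-1]]]'; python3 st.py
```

```text
clock: 10.35
position: [0.5879, -0.1562, 0.1474]
ee_rot: [0.358, -3.12, 0.001]
force: [0.3, -0.1, 0.5]
width: 0.106
t 10.35 p [ 0.5879 -0.1562  0.1474] ytool 103.11 z [-0.0005 -0.0005 -1.    ] F [ 0.3065 -0.1064  0.4566] T [ 0.1412 -0.1134  0.0591] w 0.1058 q [ 0.0346  0.5015  0.1971  1.7395 -0.1185  0.9126  2.0802]
clock: 10.75
position: [0.5881, -0.1561, 0.1437]
ee_rot: [-0.366, 3.12, 0.0]
force: [0.1, 1.7, 2.8]
width: 0.106
t 10.75 p [ 0.5881 -0.1561  0.1437] ytool 103.37 z [ 0.0003  0.0002 -1.    ] F [0.1357 1.664  2.7671] T [ 0.2369 -0.0645  0.1024] w 0.1063 q [ 0.0374  0.5056  0.1936  1.7429 -0.1192  0.9042  2.0852]
```

```bash
python3 -m creep '[[[0,0,-0.2,0,0,0,-1],[0,0,-0.4,0,0,0,-1],[0,0,-0.6,0,0,0,-1],[0,0,-0.8,0,0,0,-1],[0,0,-0.8,0,0,0,-1]]]'; python3 st.py; python3 -m creep '[[[0,0,-0.15,0,0,0,-1],[0,0,-0.3,0,0,0,-1],[0,0,-0.4,0,0,0,-1],[0,0,-0.4,0,0,0,-1]]]'; python3 st.py
```

```text
clock: 11.25
position: [0.5881, -0.1561, 0.1355]
ee_rot: [-0.364, 3.12, 0.0]
force: [1.4, 0.8, -0.2]
width: 0.108
t 11.25 p [ 0.5881 -0.1561  0.1355] ytool 103.31 z [ 0.0002  0.0001 -1.    ] F [ 1.3707  0.8024 -0.1953] T [ 0.2862 -0.2644  0.0417] w 0.1077 q [ 0.0387  0.5151  0.1918  1.7505 -0.1216  0.8874  2.0862]
clock: 11.65
position: [0.5882, -0.1561, 0.1323]
ee_rot: [-0.363, 3.12, 0.0]
force: [-1.5, 1.0, 8.0]
width: 0.108
t 11.65 p [ 0.5882 -0.1561  0.1323] ytool 103.27 z [ 0.0005  0.0002 -1.    ] F [-1.4714  0.9755  8.02  ] T [0.4186 0.3545 0.0178] w 0.1075 q [ 0.0393  0.5188  0.1912  1.7535 -0.1229  0.8804  2.0866]
```

It is home: TCP z is 0.1323 (0.1324 expected) and it carries 8 N. Now I'll turn it clockwise.

```bash
python3 -m creep '[[[0,0,-0.05,0,0,-5,-1],[0,0,-0.05,0,0,-11,-1],[0,0,-0.05,0,0,-17,-1],[0,0,-0.05,0,0,-23,-1],[0,0,-0.05,0,0,-29,-1]]]' 48; python3 st.py; python3 -m creep '[[[0,0,0,0,0,-6,-1],[0,0,0,0,0,-12,-1],[0,0,0,0,0,-18,-1],[0,0,0,0,0,-24,-1],[0,0,0,0,0,-30,-1]]]'; python3 st.py
```

```text
clock: 12.15
position: [0.5882, -0.1557, 0.1322]
ee_rot: [0.436, 3.111, 0.001]
force: [-3.0, 3.6, 13.7]
width: 0.11
t 12.15 p [ 0.5882 -0.1557  0.1322] ytool 74.05 z [ 0.0007  0.0008 -1.    ] F [-2.9523  3.5635 13.6963] T [0.8167 0.7558 0.0796] w 0.1096 q [-0.0536  0.5284  0.3269  1.7621 -0.212   0.885   1.659 ]
clock: 12.65
position: [0.5885, -0.1554, 0.1322]
ee_rot: [1.225, 2.892, 0.002]
force: [-2.0, 4.7, 12.5]
width: 0.107
t 12.65 p [ 0.5885 -0.1554  0.1322] ytool 44.07 z [ 0.0011  0.0012 -1.    ] F [-1.9689  4.6857 12.4764] T [0.9683 0.5812 0.227 ] w 0.1066 q [-0.1481  0.5465  0.4687  1.7702 -0.307   0.8969  1.2245]
```

```bash
python3 -m creep '[[[0,0,0,0,0,-6,-1],[0,0,0,0,0,-12,-1],[0,0,0,0,0,-18,-1],[0,0,0,0,0,-24,-1],[0,0,0,0,0,-30,-1]]]'; python3 st.py; python3 -m creep '[[[0,0,0,0,0,-4,-1],[0,0,0,0,0,-8,-1],[0,0,0,0,0,-12,-1],[0,0,0,0,0,-12,-1]]]'; python3 st.py
python3 - <<'E'
from h import *
for n in("side","top"): cv2.imwrite(f"pics/{n}7.png",arm.get_image(n)[:,:,::-1])
s=cv2.imread("pics/side7.png");t=cv2.imread("pics/top7.png")
a=cv2.resize(s[110:190,240:320],(400,400),interpolation=2);b=cv2.resize(t[130:210,330:410],(400,400),interpolation=2)
cv2.imwrite("pics/d7.png",np.hstack([a,b]))
E
```

```text
clock: 13.15
position: [0.5888, -0.1552, 0.1322]
ee_rot: [1.932, 2.477, 0.003]
force: [-1.7, 4.6, 11.3]
width: 0.108
t 13.15 p [ 0.5888 -0.1552  0.1322] ytool 14.09 z [ 0.0016  0.0014 -1.    ] F [-1.7395  4.5871 11.2807] T [1.0691 0.2877 0.2526] w 0.1081 q [-0.2397  0.5743  0.6125  1.7775 -0.4066  0.9174  0.7949]
clock: 13.55
position: [0.589, -0.1552, 0.1322]
ee_rot: [2.178, 2.263, 0.003]
force: [-1.1, 4.3, 12.1]
width: 0.108
t 13.55 p [ 0.589  -0.1552  0.1322] ytool 2.2 z [ 0.0017  0.0011 -1.    ] F [-1.0761  4.3113 12.1414] T [1.0236 0.1753 0.169 ] w 0.1084 q [-0.275   0.5887  0.6703  1.7802 -0.4474  0.9284  0.6257]
```

View pics/d7.png

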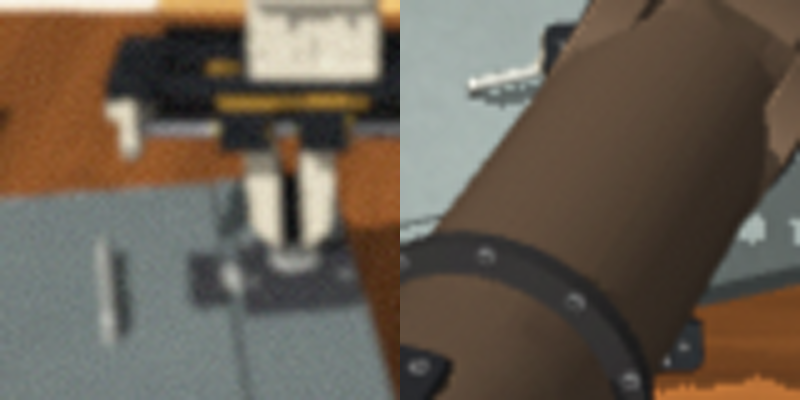

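View pics/side7.png

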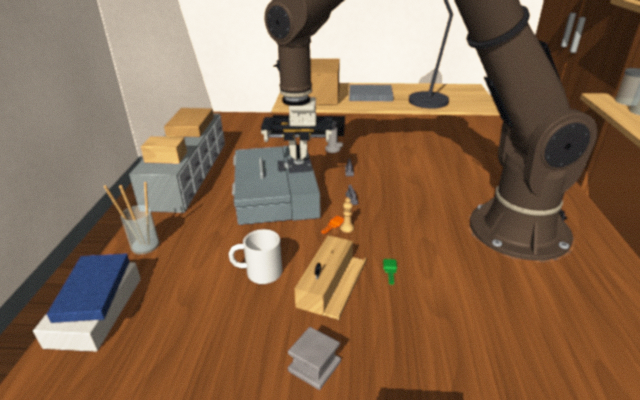

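```bash
python3 st.py
python3 - <<'E'
from h import *
a=cv2.imread("pics/side0.png");b=cv2.imread("pics/side7.png")
f=lambda s:cv2.resize(s[145:183,272:310],(400,400),interpolation=2)
cv2.imwrite("pics/d8.png",np.hstack([f(a),f(b)]))
E
```

```text
t 13.65 p [ 0.589  -0.1552  0.1322] ytool 2.33 z [ 0.0017  0.0011 -1.    ] F [-0.6445  4.9217 12.8448] T [0.9837 0.1957 0.1573] w 0.1079 q [-0.2745  0.5884  0.6696  1.7802 -0.447   0.9282  0.6276]
```

View pics/d8.png

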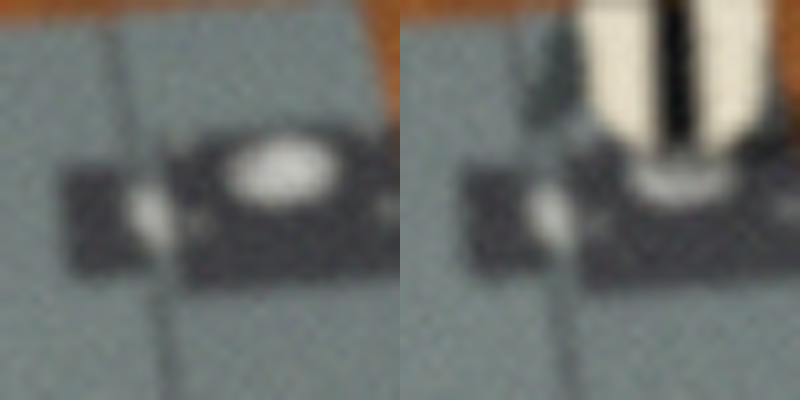

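The bolt, white at crop (150,215), looks unchanged, so I'm not convinced the core is on its stop. I'll turn a little further and watch the torque.

```bash
python3 -m creep '[[[0,0,0,0,0,-3,-1],[0,0,0,0,0,-6,-1],[0,0,0,0,0,-6,-1],[0,0,0,0,0,-6,-1]]]'; python3 st.py; for i in 1 2; do python3 -m creep '[[[0,0,0,0,0,0,-1]]]' >/dev/null; python3 st.py | grep -o 'ytool.*z' ; python3 -c "
from cell import arm
print(arm.observe()['ft_torque'])"; done
python3 - <<'E'
from h import *
b=arm.get_image("side")[:,:,::-1];cv2.imwrite("pics/side8.png",b)
a=cv2.imread("pics/side0.png")
f=lambda s:cv2.resize(s[145:183,272:310],(400,400),interpolation=2)
cv2.imwrite("pics/d9.png",np.hstack([f(a),f(b)]))
E
```

```text
clock: 14.05
position: [0.5891, -0.1553, 0.1322]
ee_rot: [2.29, 2.149, 0.003]
force: [0.1, 4.4, 11.3]
width: 0.107
t 14.05 p [ 0.5891 -0.1553  0.1322] ytool -3.64 z [ 0.0018  0.0009 -1.    ] F [ 0.1387  4.3828 11.2649] T [0.9718 0.1401 0.5197] w 0.107 q [-0.2917  0.5963  0.6984  1.7814 -0.4675  0.9344  0.5429]
ytool -3.64 z
[0.93042236 0.16781687 0.4652528 ]
ytool -3.63 z
[0.97771966 0.16542024 0.45488469]
```

View pics/d9.png

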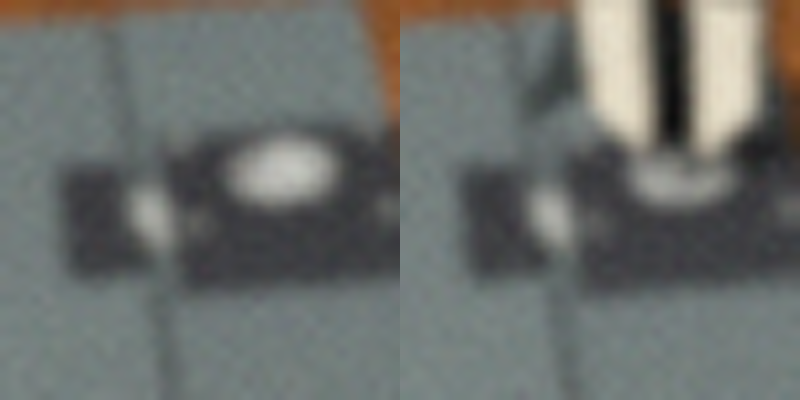

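Run:
```python
from h import *
for n in("side0","s6","side7","side8"):
    im=cv2.imread(f"pics/{n}.png").min(2)
    print(n);print(im[160:172,280:293])
```

```text
side0
[[ 89  88  88  93  90  91  91  83  68  67  65  57  63]
 [ 74  73  71  79  84  91  96  81  65  62  60  55  68]
 [ 60  60  63  76  91 106 109  94  68  60  59  63  59]
 [ 61  60  69  80 110 132 135 117  79  62  54  60  60]
 [ 57  62  63  82 113 147 156 130  98  70  67  68  62]
 [ 60  60  63  80 114 151 162 144 110  87  87  80  66]
 [ 62  57  62  72 101 134 152 144 113  88  90  80  73]
 [ 62  63  63  71  76 107 133 137 111  85  80  76  67]
 [ 61  60  61  63  70  82 107 119  98  77  65  64  62]
 [ 65  63  61  60  60  71  88  99  88  69  63  57  64]
 [ 66  66  70  76  73  76  82  94  89  77  61  62  63]
 [ 83  90  85  94  93  96  91  94  93  73  64  63  64]]
s6
[[ 91  93  93  91  92  99  92  81  71  69  63  64  65]
 [ 75  70  70  79  88  93  93  79  68  59  58  55  65]
 [ 59  61  60  78  93 108 105  97  71  61  58  58  59]
 [ 56  64  64  79 113 133 133 114  86  59  58  60  63]
 [ 60  54  64  81 117 149 151 131  96  72  69  69  63]
 [ 64  61  63  77 112 151 162 149 113  79  83  80  64]
 [ 67  62  60  76  99 139 155 147 114  92  90  88  73]
 [ 61  60  63  70  85 108 140 140 113  84  77
[... 864 characters left out ...]
 93  93  94  88  74  66  68  64]]
side8
[[ 96  92  92  90  92  99  94  82  68  67  66  68  64]
 [ 75  70  75  80  87  95  96  80  69  57  58  57  69]
 [ 59  59  67  80  91 111 107  93  68  61  60  60  64]
 [ 57  61  66  83 112 135 133 116  84  63  66  63  63]
 [ 58  59  65  84 119 151 157 139  99  75  71  67  58]
 [ 60  58  66  78 114 152 167 151 108  88  89  74  68]
 [ 66  61  56  73 106 140 157 153 118  93  89  83  70]
 [ 64  65  59  70  81 112 137 142 111  86  81  77  66]
 [ 63  61  65  65  67  86 107 116 103  76  66  71  63]
 [ 62  64  67  69  62  67  92  95  96  71  66  59  61]
 [ 65  72  73  77  74  77  86  94  87  73  64  66  68]
 [ 84  87  92  96  92  93  97  97  87  78  70  68  67]]
```

The bolt pixels are identical before and after. To see whether the core really turned, I'll rotate back a little. A spring keeps the torque positive, whereas friction alone would reverse it.

```bash
python3 -m creep '[[[0,0,0,0,0,6,-1],[0,0,0,0,0,12,-1],[0,0,0,0,0,18,-1],[0,0,0,0,0,24,-1],[0,0,0,0,0,24,-1]]]'; python3 st.py;python3 -m creep '[[[0,0,0,0,0,6,-1],[0,0,0,0,0,12,-1],[0,0,0,0,0,18,-1],[0,0,0,0,0,18,-1]]]'; python3 st.py
```

```text
clock: 14.8
position: [0.5888, -0.1555, 0.1322]
ee_rot: [1.79, 2.581, 0.003]
force: [0.2, 4.0, 11.3]
width: 0.11
t 14.8 p [ 0.5888 -0.1555  0.1322] ytool 20.51 z [ 0.0019  0.0013 -1.    ] F [ 0.2117  4.014  11.2562] T [ 0.9219  0.0785 -0.0015] w 0.1104 q [-0.2194  0.5674  0.5807  1.776  -0.3846  0.9115  0.8865]
clock: 15.2
position: [0.5887, -0.1556, 0.1322]
ee_rot: [1.364, 2.829, 0.003]
force: [-0.9, 3.4, 11.2]
width: 0.104
t 15.2 p [ 0.5887 -0.1556  0.1322] ytool 38.5 z [ 0.0017  0.0012 -1.    ] F [-0.8966  3.3906 11.1925] T [0.9104 0.2288 0.0362] w 0.1038 q [-0.1641  0.5508  0.494   1.7715 -0.3246  0.8992  1.1441]
```

On the way back the torque is about 0 to +0.04 N m, against +0.23 to +0.25 going forward. Its mean of about +0.13 means there is a spring, so the core follows. I'll turn forward again onto the stop, reading the torque on the way.

```bash
T(){ python3 st.py | grep -oE "ytool [-0-9.]+|T \[[^]]*\]|w [0-9.]+" | tr '\n' ' '; echo; }; python3 -m creep '[[[0,0,0,0,0,-6,-1],[0,0,0,0,0,-12,-1],[0,0,0,0,0,-18,-1],[0,0,0,0,0,-18,-1]]]'>/dev/null; T; python3 -m creep '[[[0,0,0,0,0,-6,-1],[0,0,0,0,0,-12,-1],[0,0,0,0,0,-15,-1],[0,0,0,0,0,-15,-1]]]'>/dev/null;T; python3 -m creep '[[[0,0,0,0,0,-3,-1],[0,0,0,0,0,-3,-1]]]'>/dev/null;T; python3 -m creep '[[[0,0,0,0,0,-3,-1],[0,0,0,0,0,-3,-1]]]'>/dev/null;T; python3 -m creep '[[[0,0,0,0,0,-3,-1],[0,0,0,0,0,-3,-1]]]'>/dev/null;T; python3 st.py
```

```text
ytool 20.09 T [0.8949 0.2038 0.1019] w 0.1055 
ytool 5.21 T [0.8751 0.1491 0.134 ] w 0.1039 
ytool 2.22 T [0.8675 0.108  0.2508] w 0.1075 
ytool -0.76 T [0.8564 0.0996 0.3679] w 0.1055 
ytool -3.74 T [0.8334 0.0846 0.5723] w 0.106 
t 16.6 p [ 0.5891 -0.1555  0.1322] ytool -3.74 z [ 0.002   0.0006 -1.    ] F [-0.0067  3.5136 12.4929] T [0.8334 0.0846 0.5723] w 0.106 q [-0.2913  0.5962  0.6981  1.7814 -0.4671  0.934   0.541 ]
```

The torque rises linearly from about 3° tool yaw (0.13 to 0.57 N m), which is the hard stop at roughly the quarter turn plus 0.17 rad of lag. I'll ease off slightly, check that the hold is steady, and check the scene.

```bash
python3 -m creep '[[[0,0,0,0,0,1,-1],[0,0,0,0,0,1,-1],[0,0,0,0,0,1,-1],[0,0,0,0,0,1,-1]]]'>/dev/null; python3 st.py; python3 -m creep '[[[0,0,0,0,0,0,-1],[0,0,0,0,0,0,-1],[0,0,0,0,0,0,-1],[0,0,0,0,0,0,-1],[0,0,0,0,0,0,-1]]]'>/dev/null; python3 -m creep '[[[0,0,0,0,0,0,-1],[0,0,0,0,0,0,-1],[0,0,0,0,0,0,-1],[0,0,0,0,0,0,-1],[0,0,0,0,0,0,-1]]]'>/dev/null; python3 st.py
python3 - <<'E'
from h import *
b=arm.get_image("side")[:,:,::-1];t=arm.get_image("top")[:,:,::-1];cv2.imwrite("pics/side9.png",b);cv2.imwrite("pics/top9.png",t)
f=lambda s,x,y,w,h:cv2.resize(s[y:y+h,x:x+w],(400,400),interpolation=2)
cv2.imwrite("pics/d10.png",np.hstack([f(b,270,130,100,100),f(t,280,120,140,140)]))
E
```

```text
t 17.0 p [ 0.5891 -0.1555  0.1322] ytool -2.66 z [ 0.002   0.0008 -1.    ] F [ 0.3871  3.5302 11.4673] T [0.8491 0.0767 0.3886] w 0.108 q [-0.288   0.5947  0.6927  1.7812 -0.4634  0.9328  0.5565]
t 18.0 p [ 0.5891 -0.1555  0.1322] ytool -2.66 z [ 0.002   0.0008 -1.    ] F [ 1.2361  3.3583 11.3173] T [0.8595 0.0777 0.3805] w 0.1045 q [-0.288   0.5947  0.6927  1.7812 -0.4634  0.9328  0.5565]
```

View pics/d10.png

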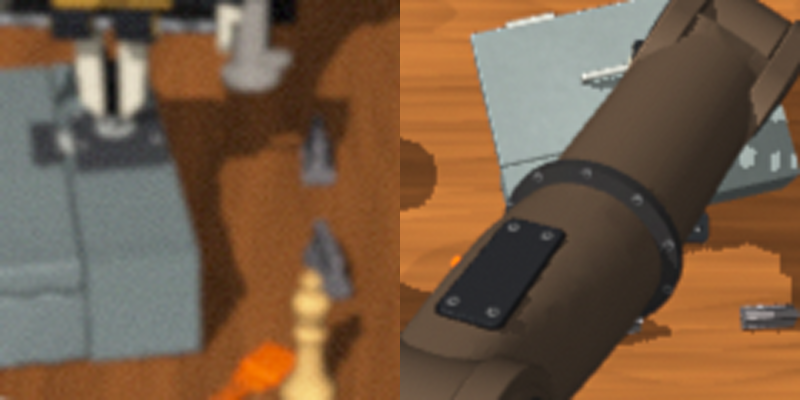

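The hold is steady over 1 s. The king stands at crop (310,340), and the barricades and dispenser are where they were. I'll hand it in.

```bash
python3 -c "
from cell import arm
print(arm.sign_off())"
```

```text
the job is handed in; nothing more can be done
None
```

I put the rectangular-headed key fully home in the lock, turned it clockwise onto its stop, and handed in at about 18 s with it still gripped and held there. One check disagrees: I could not see the latch bolt move.

- **Key:** I measured both keys in the stand. The one I took was 31.7 mm wide with its centre at z 0.081, which fits the rectangular head.
- **Insertion:** twisting clockwise passed the upper disc, and twisting anticlockwise passed the lower one. The key then went in until the tool stood at z 0.1322 (0.1324 expected), with 11 N on the ring.
- **Turn:** the key is about 106° from rest. The torque rose linearly once it reached the stop, and the last reading was a steady 0.38 N m over 1 s. Turning back left the torque near zero instead of reversing it, which shows the spring and core were following the key.
- **Bolt not confirmed:** the light piece between the latch case and keeper looks the same in the side view before and after. The arm hid it from the top camera, so that the bolt is drawn back rests on torque and depth alone.
- **Orange look-alike:** it stood free on its tip and toppled during my approach, and now lies beside the king. The tool was well away and the force readings showed no contact. The green one also shifted by a few pixels in the side view, and I did not go near it.
- **Other objects:** in the last side pictures the king, barricades, mug, plinth, dispenser and round key are still in place.

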